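# Load a bushing on the clamp fixture and hold it clamped

### The arm

A 6-joint arm with a two-finger parallel gripper is mounted at the origin on the work surface. World frame = base frame: x ahead of the robot, y to its left, z up, the work surface at z = 0. Lengths are in mm, angles in rad, forces in N, time in s.
With the tool pointing down it reaches from about 300 to 775 mm from the base axis. Payload 14.6 kg.
Tool frame: the origin (TCP) lies midway between the tips of the shut fingers; the grasp point (between the pads) lies manip.grasp_offset behind it (manip.grasp_offset is the distance from the TCP to the grasp point, in mm); z points along the fingers, y is the direction in which the jaws open and shut (so a half turn about z gives the same grasp; the last joint's range is limited). The gripper opens to 94 mm and grips with 3 to 60 N. Pads are 16 mm wide; open, the fingers measure 119 mm over their backs; the gripper's body (75 mm by 177 mm) begins 78 mm behind the grasp point.
Start: joints at [1.225, 0.3, 1.521, -0, 1.321, -0.067], TCP at [151.359, 528.753, 205.446] pointing down, gripper open.
Joint ranges: [-3.03, 3.03], [-0.79, 2.21], [0.23, 2.52], [-1.04, 4.18], [0, 3.07], [-2.55, 2.55]. Speed limits (rad/s): [2.22, 2.22, 2.57, 3.14, 3.14, 3.14].

### API

Orientations are given as [roll, pitch, yaw] about the fixed x, y, z axes, in that order (R = Rz(yaw) Ry(pitch) Rx(roll)).
In Python, from cell import monitor, vision, order, manip gives the robot as it stands.
- The arm moves only by the shell command python3 -m jog 'ROWS' [FORCE]. ROWS is JSON, a list of rows, each a list of 7 numbers: the shift along the tool's x, y, z in cm, then the turn, a rotation vector about the tool's x, y, z in rad, then the opening in per cent of the stroke, from 0 (shut) to 100 (fully open). In form: [[tx, ty, tz, rx, ry, rz, jaw], ...]. A call has 1 to 8 rows; each row shifts and turns the commanded pose from where the row before left it, along the tool's axes as they then stand; what a row does not reach is not made up. A row lasts 1/10 s, in which the tool goes at most 50 mm and 8.59 degrees, less where a joint would pass 70% of its speed; a pose out of reach is approached as far as the arm can. A call is refused whole if a number of a shift passes 5 or a number of a turn 0.15, either way. A call with a gripper value outside its range is refused whole. The fingers move at their own pace and stop on an object; FORCE is the grip in N (left out, the last holds). Time passes only in rows, so rows that do not move let the fingers close. It gives the time, the measured TCP pose, the force and the opening at its end, in the units of the state.
- monitor.read_state(): the state, without advancing time (a new reading comes with each control period).
- vision.camera(name): name is "side" or "top"; returns a dict with "color" (400x640x3 uint8, blue, green, red), "fx", "fy", "cx", "cy" (pixels), "cam_to_world" (4x4, takes a point from camera to world coordinates). Camera axes: x right, y down, z forward; pixel columns grow to the right and rows downward; lengths in mm; the calibration is good to about 2 mm. A picture is of the moment at which its call begins. There is no depth.
- order.sign_off(): hands the job in, once; it reports no verdict.
The state is a dict: "clock": time; "joints": joint angles; "qd": joint speeds; "effort": joint torques, N m; "eef_pos": TCP position; "eef_rot": TCP orientation; "wrist_force": force on the tool from outside, world axes, zero at the start; "moment": the same for the moment, N m; "finger_gap": finger opening in mm.
Only numpy, scipy, OpenCV 4.12 (cv2) and the standard library are available. Lean on these libraries where they do the work, as an engineer would, in place of code of your own. Each camera call takes 0.05 s, during which the arm holds its last target.

### The job

Push the tall bronze bushing down onto the steel spigot of the clamp fixture until it sits fully home on its seat, and let go of it. Then flip the yellow safety catch well clear of the clamp lever, and only then pull the red grip over to the lever's stop so that the rubber foot presses on the bushing. The lever springs back open when released, so finish while still holding it there; leave the short bushing, the gauge pin in its clip and the grey cup where they are.

Things in the scene. Friction and masses are not known exactly. Their poses are not given: they have to be found in the camera images.
- fixture: Clamp fixture, fixed to the counter: grey base plate 16 mm thick. Origin on the counter under the lever pivot; its axes (z up, +y from spigot past the pivot to the red grip at rest, -x to the side to which the catch flips) are called the fixture's below. Plate spans x +-65 mm, y -160 to +130 mm. At rest the raised clamp arm and foot stay over 60 mm (in y) from the spigot axis; nothing on it is higher than 240 mm.
- tall_bushing_center (a point): Centre of the tall bronze bushing: a plain tube 40 mm outside diameter, 24 mm bore, 45 mm long, about 0.16 kg, loose, standing upright on the counter (either end may go down). The point is on its axis half-way up (22.5 mm above its lower end); z runs along its axis.
- short_bushing_center (a point): Centre of the short bronze bushing (bystander): 40 mm outside diameter, 24 mm bore, 24 mm long, standing on the counter.
- spigot_seat (a point): Foot of the steel spigot, on its axis, 115 mm from the fixture's origin in its -y, on the flat seat (56 mm disc, 22 mm above the counter) where the bushing's lower end rests when home. The spigot is 20 mm in diameter, rises 32 mm above this point and has a chamfered top; home, the bushing stands 13 mm higher than it. Axes as the fixture's.
- lever_pivot (a point): Hinge point of the lever, 100 mm above the fixture's origin (115 mm from the spigot axis). The hinge line is the fixture's x; the red grip's axis is 125 mm from it. Axes as the fixture's.
- red_grip (a point): Point to grasp on the red grip: a round bar, 18 mm diameter, 70 mm long, standing out sideways (fixture's +x, parallel to the hinge line) from the end of a 12 mm shank. On its axis, 46 mm from the shank, 34 mm from its free end. At rest 132 mm above the counter, 121 mm to +y of the pivot; at the stop 30 mm to -y of it, 221 mm up. Grasp it from above, fingers closing along the fixture's y.
- lever_angle (a joint): Clamp lever angle, rad: 0 at rest (open), 1.55 at its stop. The handle points 0.265 + this angle above the fixture's +y: it swings up and over towards the spigot, and the clamp arm comes down; its foot meets the bushing about 0.06 before the stop. A spring turns it back: 2 N at the red grip at first, 12 N at the stop. While the catch is hooked over it, it moves less than 0.15.
- catch_tab (a point): Point to push on the yellow catch's upright tab (9 mm thick in x, 18 mm wide in y, top 11 mm above). At start 189 mm above the counter, at x -30.5, y +70 mm in the fixture's axes; the catch's hook, 50 to 60 mm below, reaches +x over the lever's shank. Its hinge line is along the fixture's y, 144 mm below and 33.5 mm to +x of this point. Turns with the catch.
- catch (a joint): Safety catch angle, rad: 0 hooked over the lever (starts at 0 to 0.06), 0.9 fully flipped at its stop. Growing angle tips its top towards the fixture's -x and down. Takes about 1.3 N at the tab and stays where it is left. Well clear means above 0.5.
- foot: The rubber foot under the end of the clamp arm: 32 mm disc, 8 mm thick, origin at the centre of its underside; spring-loaded over about 14 mm along its stem. Raised at the start.
- bushing_tall: The tall bushing again; origin at the centre of its lower end.
- lever: The clamp lever (handle with red grip, and clamp arm); origin at its pivot.
- gauge_pin_center (a point): Centre of the chrome gauge pin (bystander), 12 mm in diameter, 100 mm long, lying in a spring clip on a black block 22 mm high.
- cup: Grey plastic parts cup (bystander), 70 mm across the rim, 70 mm high; origin under its base.

How it is judged (in metres and radians):
On the way, in this order (a step that is already met when the one before it is completed fails the run):
1. the tall bushing is fully home on the spigot, released, catch still on and lever at rest (horizontal distance between tall_bushing_center and spigot_seat below 0.005 m and z of tall_bushing_center in the frame of spigot_seat between 0.019 and 0.0255 m and angle between tall_bushing_center's own z axis and vertical below 0.1 rad and contact force between the fingers and bushing_tall below 0.1 N and value of joint lever_angle below 0.15 rad and value of joint catch below 0.25 rad), for 0.2 s.
2. the catch is flipped clear while the lever is still at rest (value of joint catch above 0.5 rad and value of joint lever_angle below 0.15 rad), for 0.1 s.
3. the lever is pulled to its stop and the foot presses on the bushing (value of joint lever_angle above 1.47 rad and contact force between foot and bushing_tall above 3 N), for 0.2 s.
At the end, for the whole second after the job is handed in: Bushing untouched on the spigot (5 mm of its axis, lower end within 3 mm of the seat, upright to 0.1 rad); catch beyond 0.5 rad; fingers hold the lever (over 2 N) at 1.47 rad or more and the foot presses the bushing with over 3 N through the last second (all of step 3 and horizontal distance between tall_bushing_center and spigot_seat below 0.005 m and z of tall_bushing_center in the frame of spigot_seat between 0.019 and 0.0255 m and angle between tall_bushing_center's own z axis and vertical below 0.1 rad and value of joint catch above 0.5 rad and contact force between the fingers and lever above 2 N and contact force between the arm and bushing_tall below 0.1 N); the arm keeps its last pose, push and grip.
It fails at once if the short bushing is disturbed (distance of short_bushing_center from where it was at the start of the episode above 0.015 m).
It fails at once if the gauge pin is disturbed (distance of gauge_pin_center from where it was at the start of the episode above 0.015 m).
It fails at once if the cup is disturbed (distance of cup from where it was at the start of the episode above 0.015 m).
It also fails if it takes over 72 s, if anything falls off the work surface, if the arm or the gripper's body presses on something with over 40 N, if the wrist force passes 120 N, or if a joint passes its speed limit or range.

## Working session

There is one attempt and no reset: what is moved stays moved. The work goes in short steps, Python scripts to look and compute and a shell command to move; the robot and the scene stay as the last step left them, time stands still between calls to the robot, and variables do not carry over. Pictures are saved under pics/ and viewed, and the job is handed in when it is done.

```bash
ls; mkdir -p pics; python3 - <<'E'
from cell import monitor, vision, manip
import cv2
print(monitor.read_state()); print(manip.grasp_offset)
for n in ("side","top"):
    c=vision.camera(n); cv2.imwrite(f"pics/{n}0.png",c["color"])
    print(n,c["fx"],c["fy"],c["cx"],c["cy"],c["cam_to_world"])
E
```

```text
pics
{'clock': 0.0, 'joints': array([ 1.22539838e+00,  3.00489744e-01,  1.52159571e+00,  5.15905872e-06,
        1.32069465e+00, -6.66211044e-02]), 'qd': array([ 7.14738013e-04,  1.72156920e-04, -3.55306536e-04, -5.30630780e-04,
        5.61877172e-05,  2.12711992e-03]), 'effort': array([-2.14758670e-04, -5.31811917e+01, -3.52731693e+01,  7.06837233e-02,
        2.44475668e-02, -1.32250907e-04]), 'eef_pos': array([151.27066013, 528.50956145, 204.86991742]), 'eef_rot': array([-3.14040817e+00, -8.40366813e-05,  2.86281448e+00]), 'wrist_force': array([0.45199223, 0.02141394, 1.43009277]), 'moment': array([ 0.0239393 , -0.02693089, -0.02863659]), 'finger_gap': 94.49397528394935}
18.8
side 480.30354750181516 480.30354750181516 319.6423711007112 200.62258050258302 [[ 9.62602635e-01 -2.13628017e-01  1.66611035e-01  3.33094440e+02]
 [-2.70364803e-01 -7.18243953e-01  6.41115042e-01 -6.63602278e+02]
 [-1.72927665e-02 -6.62184789e-01 -7.49141018e-01  8.89218249e+02]
 [ 0.00000000e+00  0.00000000e+00  0.00000000e+00  1.00000000e+00]]
top 486.84417374580175 486.84417374580175 320.18751891347057 206.68516876386505 [[ 2.64294681e-02 -9.95079499e-01  9.54896501e-02  4.09527240e+02]
 [-9.99509904e-01 -2.47018524e-02  1.92293952e-02 -1.49691404e+01]
 [-1.67760057e-02 -9.59510737e-02 -9.95244672e-01  1.19952641e+03]
 [ 0.00000000e+00  0.00000000e+00  0.00000000e+00  1.00000000e+00]]
```

View pics/side0.png

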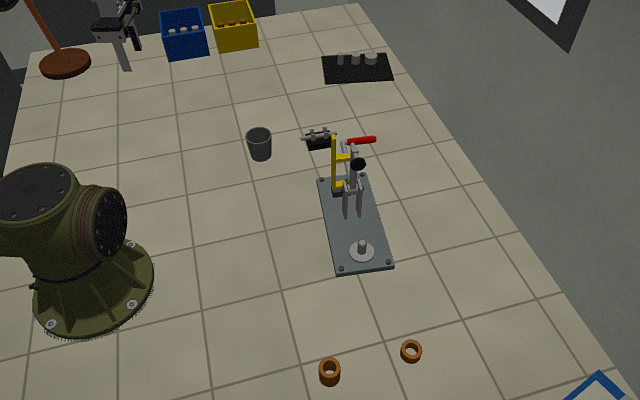

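View pics/top0.png

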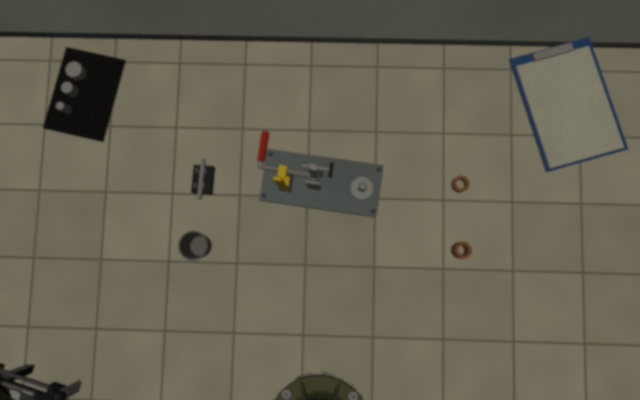

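```bash
python3 - <<'E'
import cv2
s=cv2.imread("pics/side0.png");t=cv2.imread("pics/top0.png")
f=lambda im,x0,y0,x1,y1,k:cv2.resize(im[y0:y1,x0:x1],None,fx=k,fy=k,interpolation=cv2.INTER_CUBIC)
cv2.imwrite("pics/s1.png",f(s,290,120,410,280,3.75))
cv2.imwrite("pics/s2.png",f(s,300,320,440,400,5))
cv2.imwrite("pics/t1.png",f(t,245,120,395,225,5))
cv2.imwrite("pics/t2.png",f(t,430,165,490,270,5))
E
```

```text
(no output)
```

View pics/s1.png

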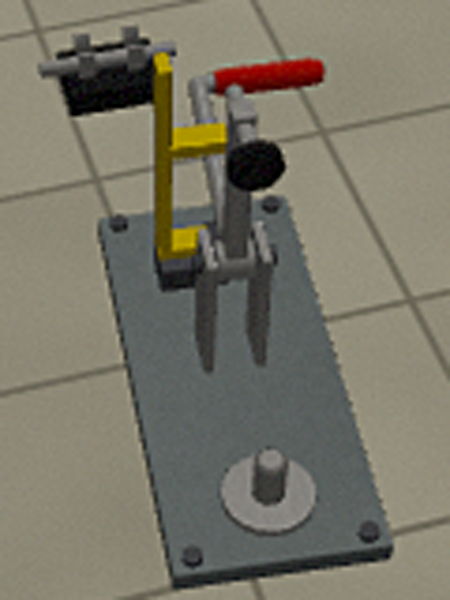

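View pics/s2.png

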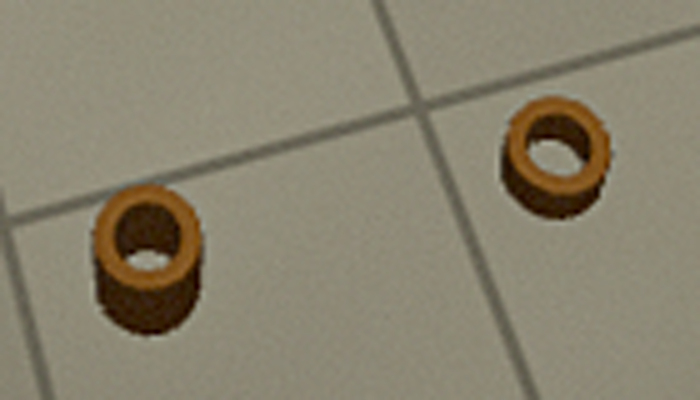

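View pics/t1.png

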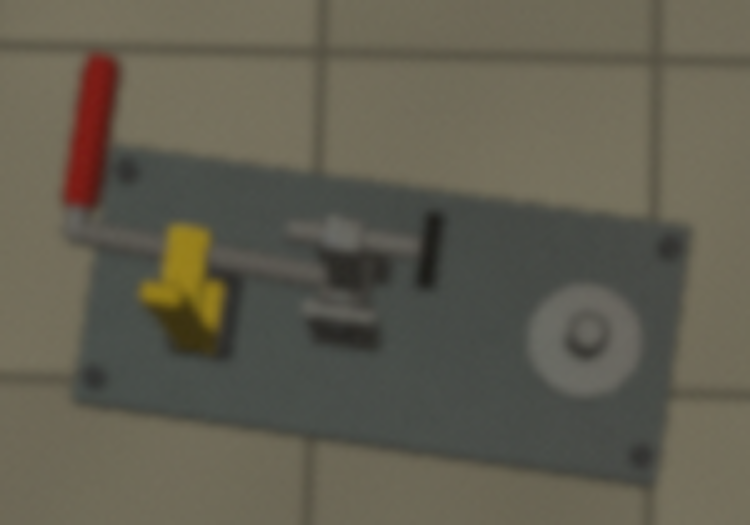

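View pics/t2.png

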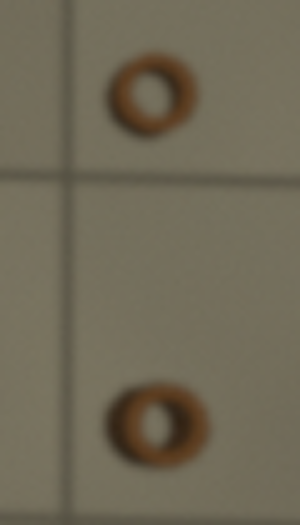

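```bash
cat > h.py <<'E'
import numpy as np, cv2
from scipy.optimize import least_squares
K={"side":(480.3035,480.3035,319.6424,200.6226),"top":(486.8442,486.8442,320.1875,206.6852)}
T={"side":np.array([[9.62602635e-01,-2.13628017e-01,1.66611035e-01,333.09444],[-2.70364803e-01,-7.18243953e-01,6.41115042e-01,-663.602278],[-1.72927665e-02,-6.62184789e-01,-7.49141018e-01,889.218249]]),
"top":np.array([[2.64294681e-02,-9.95079499e-01,9.54896501e-02,409.52724],[-9.99509904e-01,-2.47018524e-02,1.92293952e-02,-14.9691404],[-1.67760057e-02,-9.59510737e-02,-9.95244672e-01,1199.52641]])}
def proj(n,P):
    P=np.atleast_2d(P); c=(P-T[n][:,3])@T[n][:,:3]; f,_,cx,cy=K[n]
    return np.c_[f*c[:,0]/c[:,2]+cx,f*c[:,1]/c[:,2]+cy]
def ray(n,uv):
    f,_,cx,cy=K[n]; d=T[n][:,:3]@np.array([(uv[0]-cx)/f,(uv[1]-cy)/f,1]); return T[n][:,3],d/np.linalg.norm(d)
def atz(n,uv,z):
    o,d=ray(n,uv); return o+d*(z-o[2])/d[2]
def tri(a,b):
    A=[];B=[]
    for n,uv in (("side",a),("top",b)):
        o,d=ray(n,uv); M=np.eye(3)-np.outer(d,d);A.append(M);B.append(M@o)
    p=np.linalg.lstsq(np.vstack(A),np.hstack(B),rcond=None)[0]
    return p,[proj("side",p)[0]-a,proj("top",p)[0]-b]
def up(p,k,ox,oy): return (np.atleast_2d(p)+.5)/k-.5+[ox,oy]
th=np.linspace(0,2*np.pi,60)
def cyl(x,y,z0,z1,r): return np.vstack([np.c_[x+r*np.cos(th),y+r*np.sin(th),np.full(60,z)] for z in(z0,z1)])
def hullc(n,x,y,z0,z1,r):
    h=cv2.convexHull(proj(n,cyl(x,y,z0,z1,r)).astype(np.float32)); m=cv2.moments(h); return np.array([m['m10']/m['m00'],m['m01']/m['m00']]),m['m00']
E
python3 - <<'E'
from h import *
import cv2
s=cv2.imread("pics/side0.png");t=cv2.imread("pics/top0.png")
S=up([[392,545],[172,575],[98,225],[290,198],[268,490],[271,457]],3.75,290,120)
Tt=up([[690,225],[655,485],[72,402],[118,145],[584,338],[588,330]],5,245,120)
for a,b in zip(S,Tt): 
    p,r=tri(a,b); print("tri",p.round(1),np.round(r,1).tolist())
loc=np.array([[65,-160,16],[-65,-160,16],[-65,130,16],[65,130,16],[0,-115,22],[0,-115,54.]])
def w(q):
    c,s_=np.cos(q[2]),np.sin(q[2]); return np.c_[q[0]+c*loc[:,0]-s_*loc[:,1],q[1]+s_*loc[:,0]+c*loc[:,1],loc[:,2]]
for nm,obs in (("side",[("side",S)]),("top",[("top",Tt)]),("both",[("side",S),("top",Tt)])):
    r=least_squares(lambda q:np.hstack([(proj(n,w(q))-o).ravel() for n,o in obs]),[450,0,0.])
    print(nm,r.x,"res",r.fun.round(1), "spig",w(r.x)[4].round(1))
for n,im in(("side",s),("top",t)):
    b,g,rr=[im[...,i].astype(int) for i in range(3)]
    m=((rr-b>25)&(rr>1.5*b)).astype(np.uint8); m=cv2.morphologyEx(m,cv2.MORPH_CLOSE,np.ones((3,3)))
    cs,_=cv2.findContours(m,cv2.RETR_EXTERNAL,cv2.CHAIN_APPROX_NONE)
    for c in cs:
        if cv2.contourArea(c)<60: continue
        x,y,ww,hh=cv2.boundingRect(c)
        if n=="side" and y<320 or n=="top" and x<430: continue
        # filled-pixel mask
        f=np.zeros(m.shape,np.uint8); cv2.drawContours(f,[cv2.convexHull(c)],-1,1,-1); M=cv2.moments(f,True); cen=np.array([M['m10'],M['m01']])/M['m00']
        for L in(45,24):
            g0=atz(n,cen,L/2)
            q=least_squares(lambda q:hullc(n,q[0],q[1],0,L,20)[0]-cen,g0[:2])
            print(n,(x,y,ww,hh),M['m00'],"L",L,q.x.round(1),"area",hullc(n,*q.x,0,L,20)[1])
E
```

```text
tri [ 630.6 -142.5   18.4] [[-0.1, 0.0], [0.0, -0.1]]
tri [ 502.5 -127.3   19.9] [[-0.3, 0.0], [0.1, -0.3]]
tri [537.2 158.8  11.6] [[-0.3, 0.1], [0.1, -0.4]]
tri [666.  139.7  18.3] [[-0.9, 0.2], [0.2, -0.9]]
tri [572.4 -91.1  26.5] [[-0.2, 0.0], [0.0, -0.2]]
tri [572.3 -91.   58.4] [[-0.4, 0.1], [0.1, -0.3]]
side [ 5.87850673e+02  2.44533942e+01 -1.24812233e-01] res [ 0.6  0.4 -0.1  0.5  0.2 -2.1 -0.7 -0.9 -0.   0.6 -0.1  0.7] spig [573.5 -89.7  22. ]
top [ 5.85374221e+02  2.23569309e+01 -1.18264564e-01] res [ 0.6 -0.1  0.5  0.1 -0.3 -0.2 -1.3 -0.4  0.2  0.4  0.3  0.1] spig [571.8 -91.8  22. ]
both [ 5.86534541e+02  2.32027086e+01 -1.21183599e-01] res [ 0.5  0.9 -0.2  1.2 -0.3 -1.6 -1.2 -0.5 -0.2  1.1 -0.3  1.3  0.3 -0.4
  0.1 -0.2 -0.7 -0.8 -1.6 -1.  -0.2  0.  -0.1 -0.2] spig [572.6 -91.   22. ]
side (318, 357, 23, 30) 572.0 L 45 [ 429.5 -329. ] area 580.8225209149532
side (318, 357, 23, 30) 572.0 L 24 [ 430.7 -324.6] area 469.7847085320391
side (401, 339, 21, 25) 435.0 L 45 [ 587.9 -334.2] area 575.9377200044692
side (401, 339, 21, 25) 435.0 L 24 [ 591.2 -329.9] area 454.75363821489736
top (452, 242, 20, 17) 277.0 L 45 [ 427.6 -333.3] area 306.15057686460204
top (452, 242, 20, 17) 277.0 L 24 [ 427.8 -336.5] area 261.29605887806974
top (452, 175, 18, 17) 239.0 L 45 [ 587.7 -330.5] area 305.5865935499314
top (452, 175, 18, 17) 239.0 L 24 [ 589.5 -333.6] area 257.11571463244036
```

```bash
cat >> h.py <<'E'
FX=np.array([586.5,23.2,-0.121])
def fw(p,q=FX):
    p=np.atleast_2d(p).astype(float); c,s=np.cos(q[2]),np.sin(q[2]); return np.c_[q[0]+c*p[:,0]-s*p[:,1],q[1]+s*p[:,0]+c*p[:,1],p[:,2]]
E
python3 - <<'E'
from h import *
pts={"tab":(-30.5,70,189),"tabtop":(-30.5,70,200),"piv":(0,0,100),"gripI":(0,121,132),"g46":(46,121,132),"g80":(80,121,132)}
for n,cr in(("side",(290,120,410,280,3.75)),("top",(245,120,395,225,5))):
    im=cv2.imread(f"pics/{n}0.png"); x0,y0,x1,y1,k=cr
    o=cv2.resize(im[y0:y1,x0:x1],None,fx=k,fy=k,interpolation=cv2.INTER_CUBIC); o=cv2.convertScaleAbs(o,alpha=1.4)
    for l,p in pts.items():
        w=fw(p)[0]; u=(proj(n,w)[0]+.5-[x0,y0])*k-.5; cv2.circle(o,tuple(int(v) for v in u),3,(255,0,255),1); print(n,l,w.round(1),u.round(0))
    cv2.imwrite(f"pics/ov_{n}.png",o)
E
```

```text
side tab [564.7  96.4 189. ] [163.  78.]
side tabtop [564.7  96.4 200. ] [163.  64.]
side piv [586.5  23.2 100. ] [233. 262.]
side gripI [601.1 143.3 132. ] [197.  88.]
side g46 [646.8 137.8 132. ] [269.  79.]
side g80 [680.5 133.7 132. ] [322.  73.]
top tab [564.7  96.4 189. ] [163. 292.]
top tabtop [564.7  96.4 200. ] [160. 288.]
top piv [586.5  23.2 100. ] [345. 279.]
top gripI [601.1 143.3 132. ] [ 74. 229.]
top g46 [646.8 137.8 132. ] [ 90. 128.]
top g80 [680.5 133.7 132. ] [102.  54.]
```

View pics/ov_side.png

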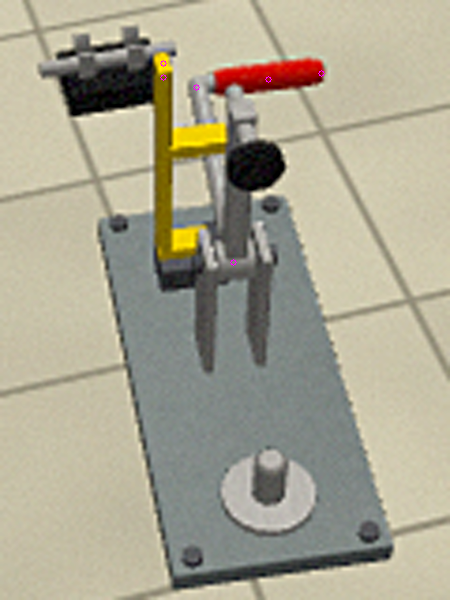

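View pics/ov_top.png

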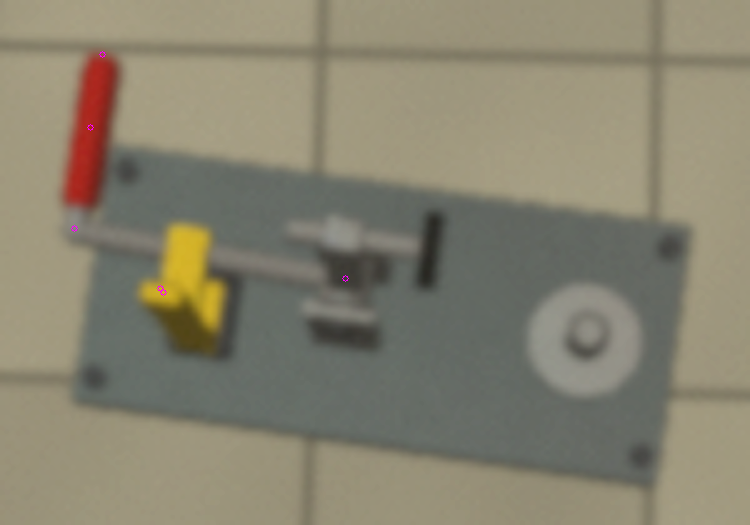

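```bash
python3 -m jog '[[0,0,-1,0,0,0.15,100],[0,0,-1,0,0,0.15,100],[0,0,-1,0,0,0.15,100],[0,0,-1,0,0,0.15,100],[0,0,-1,0,0,0.15,100],[0,0,-1,0,0,0.15,100],[0,0,-1,0,0,0.15,100],[0,0,-1,0,0,0.15,100]]' 20
python3 -m jog '[[0,0,-1,0,0,0.15,100],[0,0,0,0,0,0.063,100],[0,0,0,0,0,0,100]]'
```

```text
clock: 0.9
eef_pos: [151.3, 528.6, 285.5]
eef_rot: [-3.141, 0.001, 1.657]
wrist_force: [-1.0, 0.2, -0.1]
finger_gap: 94.0
clock: 1.2
eef_pos: [151.4, 528.7, 295.3]
eef_rot: [-3.142, 0.0, 1.449]
wrist_force: [0.8, -0.4, -0.4]
finger_gap: 93.9
```

```bash
python3 -m jog '[[-2.5,1.9,0,0,0,0,100],[-3.7,2.8,0,0,0,0,100],[-3.7,2.8,0,0,0,0,100],[-3.7,2.8,0,0,0,0,100],[-3.7,2.8,0,0,0,0,100],[-3.7,2.8,0,0,0,0,100],[-3.7,2.8,0,0,0,0,100],[-3.7,2.8,0,0,0,0,100]]'
python3 -m jog '[[-3.7,2.8,0,0,0,0,100],[-3.7,2.8,0,0,0,0,100],[-3.76,2.75,0,0,0,0,100],[-4.2,0.8,0,0,0,0,100],[-4.2,0.8,0,0,0,0,100],[-4.2,0.8,0,0,0,0,100],[-4.2,0.8,0,0,0,0,100],[-4.2,0.8,0,0,0,0,100]]'
python3 -m jog '[[-4.2,0.8,2,0,0,0,100],[-4.2,0.8,3,0,0,0,100],[-4.2,0.8,4,0,0,0,100],[-4.2,0.8,4,0,0,0,100],[-2.6,0.5,2,0,0,0,100],[-2,0.3,0,0,0,0,100],[0,0,0,0,0,0,100],[0,0,0,0,0,0,100]]'
```

```text
clock: 2.0
eef_pos: [330.8, 219.1, 295.3]
eef_rot: [-3.141, 0.0, 1.453]
wrist_force: [0.9, 1.1, 0.8]
finger_gap: 94.3
clock: 2.8
eef_pos: [413.9, -115.0, 295.3]
eef_rot: [-3.141, -0.0, 1.452]
wrist_force: [0.1, 1.1, 0.3]
finger_gap: 94.0
clock: 3.6
eef_pos: [427.0, -315.9, 158.2]
eef_rot: [-3.141, -0.0, 1.451]
wrist_force: [-1.4, -0.1, 0.4]
finger_gap: 94.3
```

```bash
python3 -m jog '[[-0.8,0.2,2,0,0,0,100],[-0.7,0.1,3,0,0,0,100],[0,0,3,0,0,0,100],[0,0,3,0,0,0,100],[0,0,2,0,0,0,100],[0,0,1,0,0,0,100],[0,0,0.4,0,0,0,100],[0,0,0,0,0,0,100]]'
python3 - <<'E'
from cell import vision
import cv2
a=vision.camera("side")["color"];b=vision.camera("top")["color"]
a=cv2.resize(a[300:400,270:430],None,fx=4,fy=4);b=cv2.resize(b[205:295,400:520],None,fx=4,fy=4)
cv2.imwrite("pics/g1.png",a);cv2.imwrite("pics/g2.png",b)
E
```

```text
clock: 4.4
eef_pos: [428.7, -331.3, 15.0]
eef_rot: [3.141, 0.0, 1.451]
wrist_force: [-0.4, -0.8, -0.5]
finger_gap: 93.8
```

View pics/g1.png

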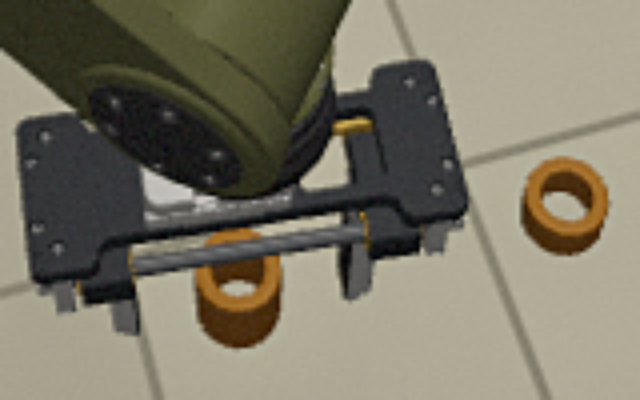

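View pics/g2.png

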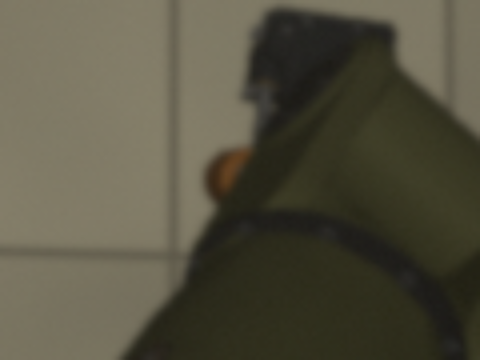

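```bash
python3 -m jog '[[0,0,0,0,0,0,30],[0,0,0,0,0,0,30],[0,0,0,0,0,0,30],[0,0,0,0,0,0,30],[0,0,0,0,0,0,30],[0,0,0,0,0,0,30]]' 30
python3 -m jog '[[0,0,0,0,0,0,30],[0,0,0,0,0,0,30],[0,0,0,0,0,0,30]]'
```

```text
clock: 5.1
eef_pos: [428.4, -331.5, 14.4]
eef_rot: [-3.142, -0.0, 1.45]
wrist_force: [-0.2, 0.2, 0.6]
finger_gap: 49.8
clock: 5.4
eef_pos: [428.3, -331.5, 14.4]
eef_rot: [-3.142, -0.0, 1.45]
wrist_force: [-0.4, 0.2, 0.3]
finger_gap: 39.7
```

```bash
python3 -m jog '[[0,0,-2,0,0,0,30],[0,0,-4,0,0,0,30],[0,0,-4,0,0,0,30],[0,0,-2,0,0,0,30],[2,0.9,0,0,0,0,30],[4,1.8,0,0,0,0,30],[4,1.8,0,0,0,0,30],[4,1.8,0,0,0,0,30]]'
python3 -m jog '[[4,1.8,0,0,0,0,30],[4,1.8,1,0,0,0,30],[2.4,1.0,2,0,0,0,30],[1.2,0.5,1,0,0,0,30],[0,0,0,0,0,0,30],[0,0,0,0,0,0,30]]'
python3 - <<'E'
from cell import vision
import cv2
a=vision.camera("side")["color"];b=vision.camera("top")["color"]
cv2.imwrite("pics/side2.png",a);cv2.imwrite("pics/top2.png",b)
cv2.imwrite("pics/g3.png",cv2.resize(a[170:290,300:420],None,fx=5,fy=5,interpolation=cv2.INTER_CUBIC));cv2.imwrite("pics/g4.png",cv2.resize(b[140:240,300:420],None,fx=5,fy=5))
E
```

```text
clock: 6.2
eef_pos: [508.2, -198.7, 134.3]
eef_rot: [-3.141, -0.0, 1.449]
wrist_force: [0.1, 0.3, -2.3]
finger_gap: 39.5
clock: 6.8
eef_pos: [572.2, -92.1, 94.7]
eef_rot: [-3.141, 0.0, 1.449]
wrist_force: [-0.2, -0.3, -1.8]
finger_gap: 39.4
```

View pics/g3.png

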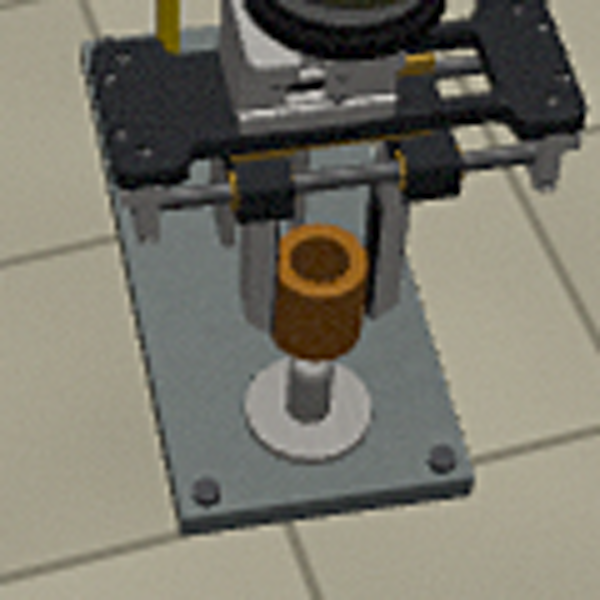

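View pics/g4.png

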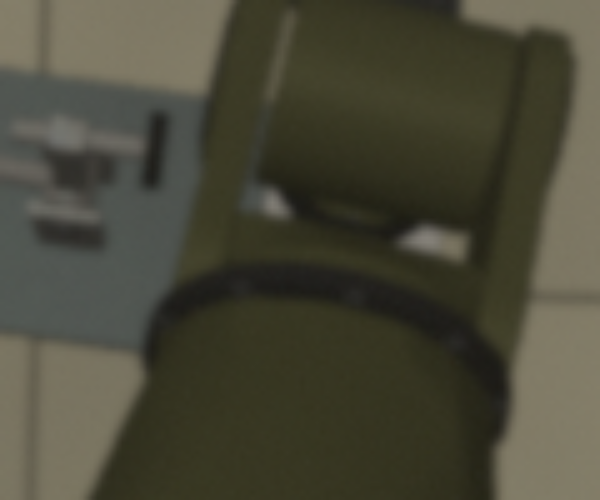

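```bash
cat >> h.py <<'E'
def bush(im,n,box,z0,z1,r=20,g=(572,-92)):
    x0,y0,x1,y1=box; b,gg,rr=[im[...,i].astype(int) for i in range(3)]
    m=((rr-b>20)&(rr>1.45*b)).astype(np.uint8); k=np.zeros_like(m); k[y0:y1,x0:x1]=m[y0:y1,x0:x1]
    k=cv2.morphologyEx(k,cv2.MORPH_OPEN,np.ones((2,2)))
    c=max(cv2.findContours(k,cv2.RETR_EXTERNAL,cv2.CHAIN_APPROX_NONE)[0],key=cv2.contourArea)
    f=np.zeros_like(m); cv2.drawContours(f,[cv2.convexHull(c)],-1,1,-1); M=cv2.moments(f,True); cen=np.array([M['m10'],M['m01']])/M['m00']
    q=least_squares(lambda q:hullc(n,q[0],q[1],z0,z1,r)[0]-cen,g); return q.x,cen,M['m00'],hullc(n,*q.x,z0,z1,r)[1],cv2.boundingRect(c)
E
python3 - <<'E'
from h import *
im=cv2.imread("pics/side2.png")
print(bush(im,"side",(350,212,378,245),80.3,125.3))
# disc top ellipse from bright grey pixels in first side image
s=cv2.imread("pics/side0.png"); g=cv2.cvtColor(s,cv2.COLOR_BGR2GRAY).astype(int)
print(g[240:265,345:378][::2])
E
```

```text
(array([575.92385586, -92.70695853]), array([364.54166667, 228.85964912]), 456.0, 491.86917181592435, (356, 216, 19, 27))
[[ 97  96  97  96  99  94  92  94  95  98  97  95  99  94  81 121 126 133
  134 101  90  96  99  92  96  93  89  92  92  97  96  93  91]
 [ 96  98  95 100  95  92  96  90  93 109 117 133 116  74 120 134 126 128
  130 136 107  88 103  92  91  91  94  96  90  96  94  89  96]
 [ 98  96  95  96  97  94 107 130 130 130 132 136 102  61  79 104 125 129
  119 105  81  70 134 131 130 110  94  95  94  94  95  91  94]
 [ 97  97 100  94  93 117 135 131 129 129 131 140 105  55  52  62  68  70
   72  60  52  87 132 133 129 130 137 114  91  92  94  94  93]
 [ 97 102  96  91 117 135 131 128 132 130 128 138  84  53  57  57  63  59
   56  58  50 110 133 131 132 128 135 137 112  90  93  95  93]
 [ 96  96  97  92 133 131 132 134 133 128 130 136  90  53  50  60  61  61
   59  56  52 130 135 132 132 131 133 133 139  96  92  96  97]
 [101  99  96  80 119 131 134 133 132 130 133 137  97  55  54  61  58  60
   54  48  62 135 134 128 130 135 129 132 141  78  93  95  92]
 [ 97 100  94  94  71 136 134 129 131 132 133 135 134 136 122  73  68  91
   92 131 140 137 134 131 131 132 133 130 125  97  94  92 103]
 [ 94  95  96  95  95  49 117 135 136 132 130 129 133 131 135 134 132 135
  136 134 134 138 133 128 131 133 140 109  86  93  96  96  96]
 [ 95  94  96  94  98  95  70  60 116 138 139 134 130 133 135 132 129 136
  132 132 132 137 136 136 136 129  69  65  91  95  96  94  95]
 [ 96  95  99 100  97  97  98  95  82  62  63  80 120 139 142 141 138 139
  141 142 142 147 117  72  64  73  92  99  93  93  91  95  96]
 [ 98  95  98  99  97  96  97  95  97  96  94  96  85  64  60  57  60  56
   52  65  68  73  92  93  95  99  94  97  97  95  95  96  96]
 [ 97  96  99  97  95  95  97  97  96  96  97  97  95 100  98  98  95  98
   96  99  99  93  95  95  96  96 100  97  99  96  91  96  98]]
```

```bash
python3 - <<'E'
from h import *
from scipy.ndimage import gaussian_filter
im=cv2.imread("pics/side2.png")
# subpixel edge along rows for bushing : use redness
r=im[...,2].astype(float)-im[...,0]
for row in (222,226,230,234,238):
    print(row,r[row,350:380].astype(int))
for z0,z1,x,y in((80.3,125.3,572.2,-92.1),):
    h=cv2.convexHull(proj("side",cyl(x,y,z0,z1,20)).astype(np.float32))[:,0]; print(h.min(0),h.max(0))
    t=proj("side",cyl(x,y,z1,z1,20));print(t.min(0),t.max(0))
for x,y in((572.6,-91),(573.5,-89.7),(571.8,-91.8)):
    d=proj("side",cyl(x,y,22,22,28)); e=proj("side",cyl(x,y,54,54,10)); print(x,y,d.min(0),d.max(0),e.min(0),e.max(0))
# disc bbox in first image
s=cv2.imread("pics/side0.png"); g=cv2.cvtColor(s,cv2.COLOR_BGR2GRAY)
m=(g>113).astype(np.uint8); k=np.zeros_like(m);k[238:265,345:378]=m[238:265,345:378]
c=max(cv2.findContours(k,cv2.RETR_EXTERNAL,cv2.CHAIN_APPROX_NONE)[0],key=cv2.contourArea)
print(cv2.boundingRect(c),cv2.fitEllipse(cv2.convexHull(c)))
g=g.astype(float)
for row in (246,250,252): print(row,g[row,345:378].astype(int))
E
```

```text
222 [  2   6   6   5  -6  37 121 125  62  45  48  50  55  67  62  57  55  59
  44  54 110 122 128  66   2  -4   6   4   4   4]
226 [  2   3   3   4  -5  22 103 118 125 113 121 114 112  79  79  82  96 130
 117 123 122 105  74  15  -4   1  -1   4   3   3]
230 [ 4  3  2  6 -5 46 70 55 54 65 51 50 51 54 49 59 61 57 54 56 56 56 52  6
 -6  3  5  4  5  0]
234 [ 6  7  3  6  5 55 54 56 60 56 57 59 49 51 57 65 58 52 63 56 48 63 22 -7
 -5 -3 -3 -5 -5 -3]
238 [-4 -5 -7 -7  0 37 59 62 51 56 68 55 68 66 52 58 55 60 63 60 60 11 -7 -9
 -2 -5 -2 -8 -5 -5]
[352.68216 214.81761] [373.11145 243.44394]
[353.43742583 214.81760867] [373.11144523 230.11229208]
572.6 -91 [348.15377747 241.2032538 ] [373.65846033 262.05543033] [356.92889855 239.045196  ] [366.24954204 246.55201083]
573.5 -89.7 [348.36103571 240.66364826] [373.84225829 261.4768357 ] [357.13250549 238.48901593] [366.44451745 245.98147193]
571.8 -91.8 [347.91939813 241.56087547] [373.43938706 262.43882065] [356.69469646 239.41383117] [366.02090235 246.93013704]
(349, 242, 25, 19) ((361.1712951660156, 250.9022216796875), (19.56171417236328, 24.87995719909668), 94.7485122680664)
246 [ 97  97 100  94  93 117 135 131 129 129 131 140 105  55  52  62  68  70
  72  60  52  87 132 133 129 130 137 114  91  92  94  94  93]
250 [ 96  96  97  92 133 131 132 134 133 128 130 136  90  53  50  60  61  61
  59  56  52 130 135 132 132 131 133 133 139  96  92  96  97]
252 [101  99  96  80 119 131 134 133 132 130 133 137  97  55  54  61  58  60
  54  48  62 135 134 128 130 135 129 132 141  78  93  95  92]
```

```bash
python3 - <<'E'
from h import *
im=cv2.imread("pics/side2.png").astype(float); r=im[...,2]-im[...,0]
for c in (361,363,365,367): print(c,r[210:248,c].astype(int))
s=cv2.imread("pics/side0.png"); g=cv2.cvtColor(s,cv2.COLOR_BGR2GRAY).astype(int)
for c in (353,361,369): print(c,g[236:268,c])
# model boundaries at those columns
def rows(h,c):
    h=h[:,0]; out=[]
    for i in range(len(h)):
        a,b=h[i],h[(i+1)%len(h)]
        if (a[0]-c)*(b[0]-c)<=0 and a[0]!=b[0]: out.append(round(float(a[1]+(b[1]-a[1])*(c-a[0])/(b[0]-a[0])),2))
    return out
H=lambda P:cv2.convexHull(proj("side",P).astype(np.float32))
for c in(361,363,365,367): print("b",c,rows(H(cyl(572.2,-92.1,80.3,125.3,20)),c))
for c in(353,361,369): print("d",c,rows(H(cyl(572.6,-91,22,22,28)),c))
print(proj("side",[[572,-92,125],[572,-91,125],[573,-92,125],[572,-92,22],[572,-91,22],[573,-92,22]]))
E
```

```text
361 [  0  -1  -3 -10   6 113 123  95  69  51  52  60  50  55  67  49 114 116
 117  58  50  49  59  66  59  56  58  56  55  66  55  59  10   5   6   4
   2   4]
363 [ -5  -2  -8 -10  36 121 127  83  57  63  64  64  67  64  56  63  79 114
 117  80  54  68  57  58  51  47  54  65  66  56  63  58  32   4   6   6
   5   4]
365 [ -6  -5  -4 -13  13 107 122  86  60  53  54  62  57  57  56  41  82 119
 118  88  59  48  65  54  65  66  70  52  58  64  55  64  12   5   3   3
   2   2]
367 [ -4  -1  -5  -9 -21  82 130 117  74  60  58  44  59  63  61  74 130 122
 126  57  57  54  60  56  52  55  63  57  60  49  61  26  -9   5   7   7
   7   6]
353 [ 95  95  96  92  95  95  93 109 130 128 129 134 132 133 133 132 132 133
 131 129 136 137 116  56  82  95  97  98  96  98  97  97]
361 [ 93  95  93  66 126 129 126 134 125  88  68  56  63  57  61  60  58  52
  68 133 132 132 129 128 138 106  60  96  95  99  98  97]
369 [ 97  92  93  94  96  93  91 103 130 131 129 131 132 135 132 132 130 130
 131 133 131 130 136 104  64  92  95  97  96  95  96  96]
b 361 [243.34, 214.96]
b 363 [243.44, 214.82]
b 365 [243.2, 215.01]
b 367 [242.58, 215.53]
d 353 [259.53, 243.16]
d 361 [262.05, 241.23]
d 369 [259.96, 243.88]
[[363.14242726 222.44336713]
 [362.98136621 222.076858  ]
 [363.60731109 222.33483978]
 [360.77388053 251.87260903]
 [360.62601893 251.51500874]
 [361.20517244 251.7673682 ]]
```

```bash
python3 -m jog '[[0.08,0.04,1,0,0,0,30],[0,0,1,0,0,0,30],[0,0,0.3,0,0,0,30],[0,0,0.2,0,0,0,30],[0,0,0.2,0,0,0,30],[0,0,0.2,0,0,0,30],[0,0,0,0,0,0,30]]'
python3 - <<'E'
from cell import vision
import cv2
a=vision.camera("side")["color"]
cv2.imwrite("pics/g5.png",cv2.resize(a[190:280,310:420],None,fx=7,fy=6.6,interpolation=cv2.INTER_CUBIC))
E
```

```text
clock: 7.6
eef_pos: [572.9, -90.4, 65.3]
eef_rot: [-3.141, -0.0, 1.45]
wrist_force: [0.1, -0.2, -1.5]
finger_gap: 39.6
```

View pics/g5.png

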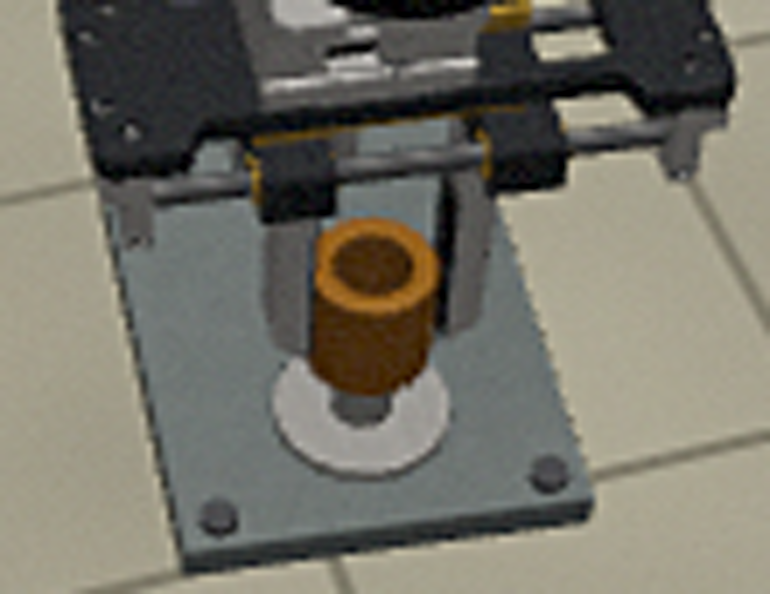

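```bash
python3 -m jog '[[0,0,0.2,0,0,0,30],[0,0,0.2,0,0,0,30],[0,0,0.2,0,0,0,30],[0,0,0,0,0,0,30]]'
```

```text
clock: 8.05
eef_pos: [572.8, -90.4, 59.0]
eef_rot: [-3.141, -0.0, 1.45]
wrist_force: [-0.0, -0.2, -2.0]
finger_gap: 39.9
```

```bash
python3 -m jog '[[0,0,0.4,0,0,0,30],[0,0,0.4,0,0,0,30],[0,0,0.4,0,0,0,30],[0,0,0.3,0,0,0,30],[0,0,0.3,0,0,0,30],[0,0,0.2,0,0,0,30],[0,0,0,0,0,0,30]]'
```

```text
clock: 8.75
eef_pos: [572.8, -90.4, 39.1]
eef_rot: [-3.141, -0.0, 1.45]
wrist_force: [0.6, -0.5, -3.0]
finger_gap: 39.8
```

```bash
python3 -m jog '[[0,0,0.15,0,0,0,30],[0,0,0.1,0,0,0,30],[0,0,0,0,0,0,30]]'; python3 -m jog '[[0,0,0.15,0,0,0,30],[0,0,0,0,0,0,30]]'
```

```text
clock: 9.05
eef_pos: [572.9, -90.4, 36.8]
eef_rot: [-3.141, 0.0, 1.45]
wrist_force: [0.3, -0.1, -1.2]
finger_gap: 39.6
clock: 9.25
eef_pos: [573.1, -90.4, 36.4]
eef_rot: [3.141, 0.0, 1.45]
wrist_force: [-5.0, 1.2, 9.1]
finger_gap: 39.3
```

```bash
python3 -m jog '[[0,0,0.1,0,0,0,30],[0,0,0,0,0,0,30],[0,0,-0.1,0,0,0,80],[0,0,0,0,0,0,80],[0,0,0,0,0,0,80],[0,0,0,0,0,0,80],[0,0,0,0,0,0,80]]'; python3 -m jog '[[0,0,-1,0,0,0,80],[0,0,-3,0,0,0,80],[0,0,-4,0,0,0,80],[0,0,-4,0,0,0,80],[0,0,-4,0,0,0,80],[0,0,-4,0,0,0,80],[0,0,-3,0,0,0,80],[0,0,-2,0,0,0,0]]'
python3 - <<'E'
from cell import vision
import cv2
a=vision.camera("side")["color"];b=vision.camera("top")["color"]
cv2.imwrite("pics/side3.png",a)
cv2.imwrite("pics/g6.png",cv2.resize(a[100:290,290:420],None,fx=3,fy=3,interpolation=cv2.INTER_CUBIC))
E
```

```text
clock: 9.95
eef_pos: [572.9, -90.4, 35.2]
eef_rot: [-3.141, -0.0, 1.45]
wrist_force: [0.3, -0.7, -0.0]
finger_gap: 73.7
clock: 10.75
eef_pos: [573.0, -90.4, 288.9]
eef_rot: [3.138, 0.0, 1.45]
wrist_force: [1.6, -0.3, -0.6]
finger_gap: 70.2
```

View pics/g6.png

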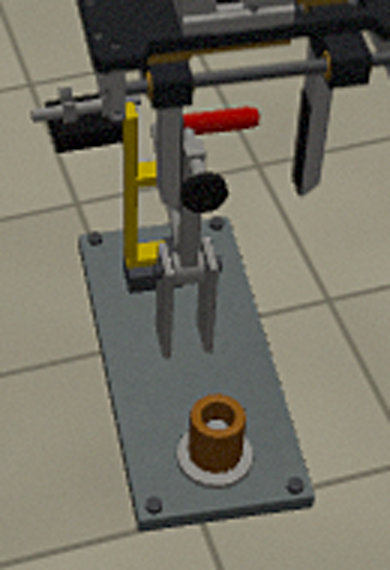

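```bash
python3 - <<'E'
from h import *
im=cv2.imread("pics/side3.png")
print(bush(im,"side",(340,225,385,265),22,67)[0:4])
for q in((40,90),(90,150)):pass
# positions
print(fw([[-30.5,70,189],[-17.5,70,189],[46,121,132]]))
E
```

```text
(array([575.86042301, -90.76840863]), array([362.79676674, 244.83602771]), 433.0, 446.511242139386)
[[564.67234988  96.36969106 189.        ]
 [577.57729944  94.80052664 189.        ]
 [646.76896732 137.76287173 132.        ]]
```

```bash
python3 -m jog '[[0,0,0,0,0,-0.15,0],[0,0,0,0,0,-0.15,0],[0,0,0,0,0,-0.15,0],[0,0,0,0,0,-0.15,0],[0,0,0,0,0,-0.15,0],[0,0,0,0,0,-0.15,0],[0,0,0,0,0,-0.15,0],[0,0,0,0,0,-0.15,0]]'
python3 -m jog '[[0,0,0,0,0,-0.15,0],[0,0,0,0,0,-0.15,0],[0,0,0,0,0,-0.07,0],[0,3,0,0,0,0,0],[0.1,4,0,0,0,0,0],[0.2,4,0,0,0,0,0],[0.2,4,0,0,0,0,0],[0.1,2.4,0,0,0,0,0]]'
python3 -m jog '[[0,1,0,0,0,0,0],[0,0,0,0,0,0,0]]'
```

```text
clock: 11.65
eef_pos: [572.6, -90.3, 284.3]
eef_rot: [-3.141, -0.002, 2.656]
wrist_force: [0.3, -1.2, -0.1]
finger_gap: 1.1
clock: 12.45
eef_pos: [587.6, 85.6, 284.3]
eef_rot: [-3.142, -0.002, 3.021]
wrist_force: [-0.0, -0.5, -0.6]
finger_gap: 0.2
clock: 12.65
eef_pos: [589.1, 93.5, 284.6]
eef_rot: [-3.141, -0.001, 3.021]
wrist_force: [-0.3, 0.3, 0.2]
finger_gap: 0.7
```

```bash
python3 -m jog '[[0,0,2,0,0,0,0],[0,0,3,0,0,0,0],[0,0,3,0,0,0,0],[0,0,1.6,0,0,0,0],[0,0,0.8,0,0,0,0],[0,0,0,0,0,0,0]]'
python3 - <<'E'
from cell import vision
import cv2
a=vision.camera("side")["color"];b=vision.camera("top")["color"]
cv2.imwrite("pics/g7.png",cv2.resize(a[80:280,280:420],None,fx=3,fy=3,interpolation=cv2.INTER_CUBIC))
E
```

```text
clock: 13.25
eef_pos: [589.1, 91.9, 180.7]
eef_rot: [-3.141, -0.001, 3.019]
wrist_force: [-0.8, 0.9, -0.5]
finger_gap: 0.3
```

View pics/g7.png

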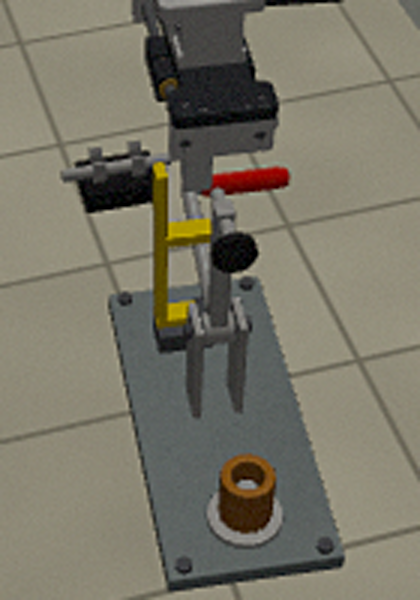

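```bash
python3 -m jog '[[1,0,0,0,0,0,0],[1,0,0.2,0,0,0,0],[1,0,0.3,0,0,0,0],[0.9,0,0.3,0,0,0,0],[0.8,0,0.4,0,0,0,0],[0.8,0,0.4,0,0,0,0],[0.9,0,0.5,0,0,0,0],[0,0,0,0,0,0,0]]'
```

```text
clock: 14.15
eef_pos: [524.7, 100.9, 159.9]
eef_rot: [-3.141, -0.001, 3.02]
wrist_force: [-0.5, -0.9, 0.2]
finger_gap: -0.1
```

```bash
python3 -m jog '[[0.8,0,0.6,0,0,0,0],[0.7,0,0.6,0,0,0,0],[0.7,0,0.7,0,0,0,0],[0.5,0,0.5,0,0,0,0],[0.5,0,0.6,0,0,0,0],[0.4,0,0.5,0,0,0,0],[0,0,0,0,0,0,0]]'
python3 - <<'E'
from cell import vision
import cv2
a=vision.camera("side")["color"];b=vision.camera("top")["color"]
cv2.imwrite("pics/g8.png",cv2.resize(a[80:280,260:420],None,fx=3,fy=3,interpolation=cv2.INTER_CUBIC))
E
```

```text
clock: 14.85
eef_pos: [489.4, 105.2, 124.7]
eef_rot: [-3.141, -0.001, 3.02]
wrist_force: [-0.3, -0.5, 0.6]
finger_gap: 0.3
```

View pics/g8.png

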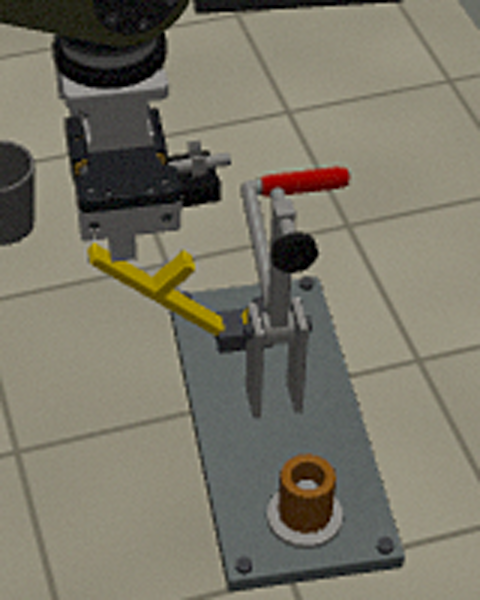

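```bash
python3 - <<'E'
from h import *
for a in(.5,.6,.7,.8,.9):
    x=3-33.5*np.cos(a)-155*np.sin(a); z=45+155*np.cos(a)-33.5*np.sin(a)
    print(a,(proj("side",fw([x,70,z]))-[260,80])*3)
E
```

```text
0.5 [[125.46733805 216.82100862]]
0.6 [[110.82551751 229.50538121]]
0.7 [[ 97.99556498 242.89376926]]
0.8 [[ 87.09473679 256.80587019]]
0.9 [[ 78.20705647 271.06155561]]
```

```bash
python3 -m jog '[[-0.3,0,-3,0,0,0,0],[-0.5,0,-4,0,0,0,0],[-2,1,-3,0,0,0,0],[-4,1.5,0,0,0,0,60],[-4,1.5,0,0,0,0,60],[-3,1,0,0,0,0,60],[-1.4,0.2,0,0,0,0,60],[0,0,0,0,0,0,60]]'
python3 - <<'E'
from h import *
from cell import monitor
p=monitor.read_state()["eef_pos"]; d=p[:2]-FX[:2]; c,s=np.cos(FX[2]),np.sin(FX[2]); print(c*d[0]+s*d[1],-s*d[0]+c*d[1],p[2])
E
```

```text
clock: 15.75
eef_pos: [648.2, 138.2, 224.3]
eef_rot: [-3.141, -0.001, 3.02]
wrist_force: [-0.2, -0.6, -0.1]
finger_gap: 37.4
47.34395342428116 121.56839725918357 224.26465609230078
```

```bash
python3 -m jog '[[0,0,1,0,0,0,60],[0,0,1,0,0,0,60],[0,0,2,0,0,0,60],[0,0,1,0,0,0,60],[0,0,0,0,0,0,60],[0,0,0,0,0,0,60]]'
python3 - <<'E'
from cell import vision
import cv2
a=vision.camera("side")["color"];b=vision.camera("top")["color"]
cv2.imwrite("pics/g9.png",cv2.resize(a[60:260,280:460],None,fx=3,fy=3,interpolation=cv2.INTER_CUBIC))
E
```

```text
clock: 16.35
eef_pos: [647.2, 138.3, 175.9]
eef_rot: [3.142, 0.0, 3.02]
wrist_force: [0.6, 0.7, 0.7]
finger_gap: 56.6
```

View pics/g9.png

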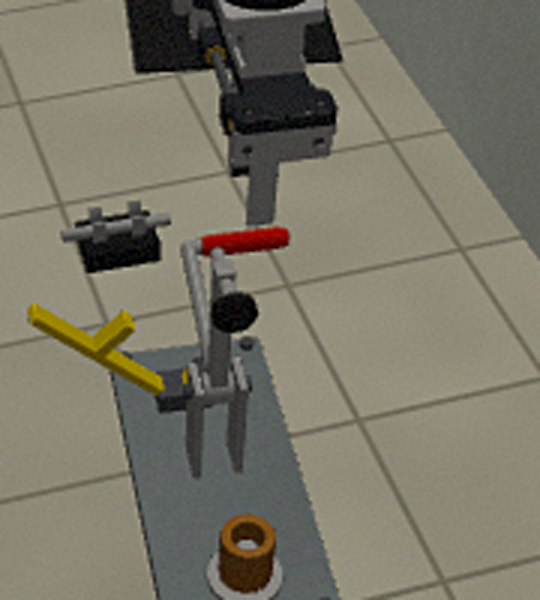

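```bash
python3 -m jog '[[0,0,1.5,0,0,0,60],[0,0,2,0,0,0,60],[0,0,1.5,0,0,0,60],[0,0,0.8,0,0,0,60],[0,0,0.5,0,0,0,60],[0,0,0,0,0,0,60]]'
python3 -m jog '[[0,0,0,0,0,0,10],[0,0,0,0,0,0,10],[0,0,0,0,0,0,10],[0,0,0,0,0,0,10],[0,0,0,0,0,0,10],[0,0,0,0,0,0,10],[0,0,0,0,0,0,10],[0,0,0,0,0,0,10]]' 25
python3 - <<'E'
from cell import vision
import cv2
a=vision.camera("side")["color"];b=vision.camera("top")["color"]
cv2.imwrite("pics/g10.png",cv2.resize(a[60:260,280:460],None,fx=3,fy=3,interpolation=cv2.INTER_CUBIC))
E
```

```text
clock: 17.05
eef_pos: [647.2, 138.2, 112.0]
eef_rot: [-3.141, -0.0, 3.02]
wrist_force: [0.2, 0.7, -0.8]
finger_gap: 56.8
clock: 17.85
eef_pos: [647.4, 139.0, 112.6]
eef_rot: [3.14, 0.001, 3.02]
wrist_force: [1.6, 5.2, 0.3]
finger_gap: 17.5
```

View pics/g10.png

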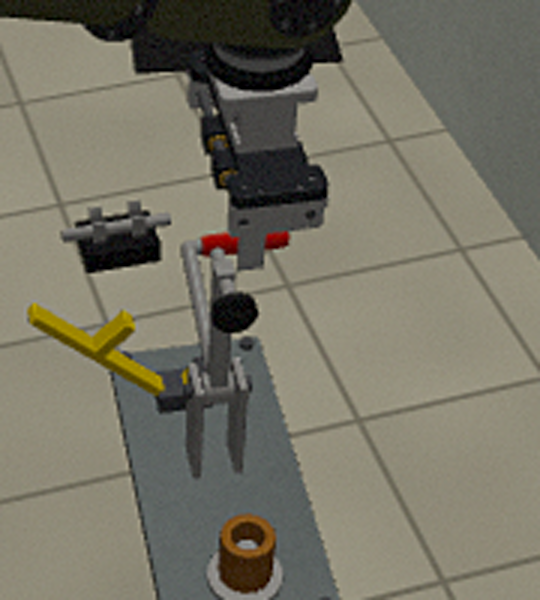

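```bash
python3 - <<'E'
import numpy as np
a=.265+np.linspace(0,1.55,17); y=12.5*np.cos(a); z=12.5*np.sin(a)
for i in range(16): print(round(y[i+1]-y[i],2), round(-(z[i+1]-z[i]),2), end=' | ')
E
```

```text
-0.37 -1.15 | -0.48 -1.11 | -0.59 -1.06 | -0.69 -1.0 | -0.78 -0.93 | -0.87 -0.85 | -0.94 -0.76 | -1.01 -0.66 | -1.07 -0.56 | -1.12 -0.46 | -1.16 -0.34 | -1.19 -0.23 | -1.21 -0.11 | -1.21 0.0 | -1.2 0.12 | -1.19 0.24 |
```

```bash
python3 -m jog '[[0,-0.37,-1.15,0,0,0,10],[0,-0.48,-1.11,0,0,0,10],[0,-0.59,-1.06,0,0,0,10],[0,-0.69,-1.0,0,0,0,10],[0,0,0,0,0,0,10]]'
```

```text
clock: 18.45
eef_pos: [645.0, 118.6, 157.7]
eef_rot: [3.138, 0.002, 3.02]
wrist_force: [1.1, 13.2, 4.3]
finger_gap: 17.3
```

```bash
python3 -m jog '[[0,0.2,-0.12,0,0,0,10],[0,0,0,0,0,0,10]]'
```

```text
clock: 18.65
eef_pos: [645.0, 119.5, 156.7]
eef_rot: [3.141, 0.0, 3.02]
wrist_force: [2.0, 3.7, -1.8]
finger_gap: 17.5
```

Radial load relieved; continuing along the arc.

```bash
python3 -m jog '[[0,-0.78,-0.93,0,0,0,10],[0,-0.87,-0.85,0,0,0,10],[0,-0.94,-0.76,0,0,0,10],[0,-1.01,-0.66,0,0,0,10],[0,0,0,0,0,0,10]]'
```

```text
clock: 19.15
eef_pos: [641.1, 84.7, 191.9]
eef_rot: [3.137, 0.004, 3.02]
wrist_force: [-2.1, 15.6, 13.6]
finger_gap: 16.9
```

```bash
python3 -m jog '[[0,0.15,-0.26,0,0,0,10],[0,0,0,0,0,0,10]]'
```

```text
clock: 19.35
eef_pos: [640.9, 85.4, 191.7]
eef_rot: [3.141, 0.001, 3.02]
wrist_force: [1.1, 6.4, 2.1]
finger_gap: 17.2
```

```bash
python3 -m jog '[[0,-1.0,-0.62,0,0,0,10],[0,-1.08,-0.5,0,0,0,10],[0,0,0,0,0,0,10]]'
```

```text
clock: 19.65
eef_pos: [638.4, 64.2, 204.0]
eef_rot: [3.14, 0.001, 3.02]
wrist_force: [-0.6, 8.3, 6.6]
finger_gap: 17.0
```

```bash
python3 - <<'E'
from cell import vision
import cv2
a=vision.camera("side")["color"];b=vision.camera("top")["color"]
cv2.imwrite("pics/g11.png",cv2.resize(a[80:280,280:460],None,fx=3,fy=3,interpolation=cv2.INTER_CUBIC))
E
```

```text
(no output)
```

View pics/g11.png

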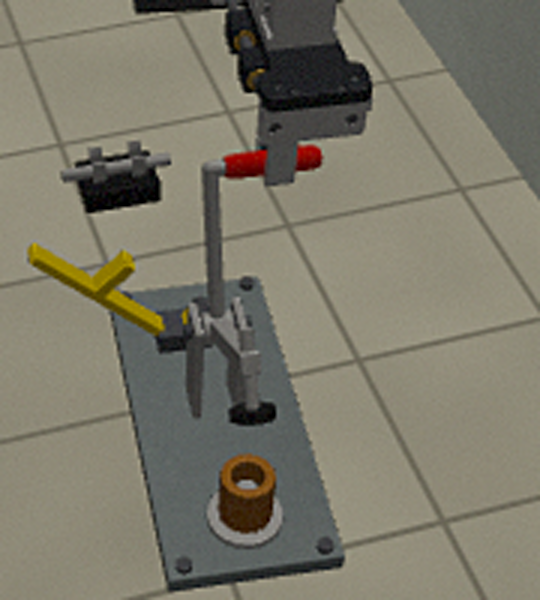

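```bash
python3 -m jog '[[0,-1.1,-0.55,0,0,0,10],[0,-1.16,-0.36,0,0,0,10],[0,0,0,0,0,0,10]]'
```

```text
clock: 20.05
eef_pos: [635.5, 41.3, 212.2]
eef_rot: [3.141, 0.0, 3.019]
wrist_force: [0.3, 5.7, 3.3]
finger_gap: 17.5
```

```bash
python3 -m jog '[[0,-1.19,-0.26,0,0,0,10],[0,-1.2,-0.12,0,0,0,10],[0,0,0,0,0,0,10]]'
```

```text
clock: 20.35
eef_pos: [632.7, 17.7, 215.8]
eef_rot: [3.141, 0.001, 3.019]
wrist_force: [0.8, 5.7, 3.4]
finger_gap: 17.3
```

```bash
python3 -m jog '[[0,-1.0,0.0,0,0,0,10],[0,-0.8,0.1,0,0,0,10],[0,0,0,0,0,0,10]]'
```

```text
clock: 20.65
eef_pos: [630.5, 0.4, 214.9]
eef_rot: [3.141, 0.001, 3.02]
wrist_force: [0.8, 5.4, 6.0]
finger_gap: 17.5
```

```bash
python3 -m jog '[[0,-0.5,0.1,0,0,0,10],[0,-0.4,0.1,0,0,0,10],[0,0,0,0,0,0,10]]'
```

```text
clock: 20.95
eef_pos: [629.6, -7.2, 213.4]
eef_rot: [3.14, 0.001, 3.02]
wrist_force: [0.7, 9.5, 7.4]
finger_gap: 17.2
```

```bash
python3 -m jog '[[0,-0.3,0.07,0,0,0,10],[0,0,0,0,0,0,10]]'
```

```text
clock: 21.15
eef_pos: [629.4, -9.7, 213.0]
eef_rot: [3.139, 0.002, 3.021]
wrist_force: [-0.3, 11.7, 9.5]
finger_gap: 16.9
```

```bash
python3 -m jog '[[0,-0.3,-0.05,0,0,0,10],[0,0,0,0,0,0,10]]' 40
```

```text
clock: 21.35
eef_pos: [629.1, -11.3, 212.8]
eef_rot: [3.137, 0.001, 3.022]
wrist_force: [3.2, 19.2, 5.0]
finger_gap: 16.9
```

```bash
python3 -m jog '[[0,-0.3,0,0,0,0,10],[0,0,0,0,0,0,10]]'
```

```text
clock: 21.55
eef_pos: [628.9, -12.2, 212.7]
eef_rot: [3.134, 0.001, 3.023]
wrist_force: [5.2, 30.7, 3.1]
finger_gap: 17.0
```

```bash
python3 -m jog '[[0,0,0,0,0,0,10],[0,0,0,0,0,0,10],[0,0,0,0,0,0,10]]'; python3 - <<'E'
from cell import vision
import cv2
a=vision.camera("side")["color"];b=vision.camera("top")["color"]
cv2.imwrite("pics/side12.png",a)
cv2.imwrite("pics/g12.png",cv2.resize(a[110:290,290:430],None,fx=3.3,fy=3.3,interpolation=cv2.INTER_CUBIC))
E
```

```text
clock: 21.85
eef_pos: [628.9, -12.1, 212.7]
eef_rot: [3.134, 0.001, 3.023]
wrist_force: [5.2, 31.4, 3.4]
finger_gap: 17.1
```

View pics/g12.png

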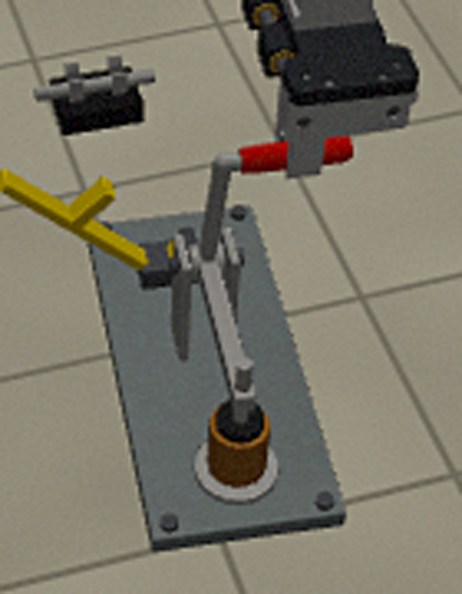

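```bash
python3 - <<'E'
from h import *
for off in(np.zeros(2),np.array([.5,1.5])):
  q=FX.copy();q[:2]+=off
  for a in(1.35,1.45,1.5,1.55):
    t=.265+a; P=[[0,125*np.cos(t),100+125*np.sin(t)],[80,125*np.cos(t),100+125*np.sin(t)]]
    print(a,((proj("side",fw(P,q))-[290,110])*3.3).round(1).tolist())
E
```

```text
1.35 [[212.4, 131.2], [338.9, 116.2]]
1.45 [[216.3, 146.2], [343.8, 131.0]]
1.5 [[218.3, 154.3], [346.2, 139.0]]
1.55 [[220.3, 162.8], [348.5, 147.4]]
1.35 [[212.4, 129.5], [338.8, 114.5]]
1.45 [[216.3, 144.5], [343.7, 129.3]]
1.5 [[218.3, 152.5], [346.1, 137.3]]
1.55 [[220.2, 161.0], [348.4, 145.6]]
```

```bash
python3 - <<'E'
from cell import order, monitor
s=monitor.read_state(); print(s["clock"],s["wrist_force"],s["finger_gap"])
print(order.sign_off())
E
```

```text
21.95 [ 5.53062924 30.90260039  3.66172604] 16.997274584568498
the job is handed in; nothing more can be done
None
```

I put the tall bushing on the spigot, released it, flipped the catch, then pulled the lever to its stop. I handed the job in at 21.95 s with the fingers still holding the grip. The system gave no verdict.

**Last checks**
- **Bushing home:** the tool stood 22.0 mm higher at seating contact than when it gripped the bushing on the counter, which matches the seat height. It pushed back with about 9 N as it bottomed out.
- **Catch:** the side picture puts it at about 0.75 rad, against the 0.5 rad needed.
- **Lever:** the picture puts it at about 1.54–1.55 rad. The last 3 mm of commanded pull moved it only 0.9 mm while the force rose from 19 to 31 N, so it is against its stop.
- **Foot and grip:** the foot is visibly down on the bushing and the fingers hold the bar at a 17 mm gap. I couldn't measure the foot's force directly.

**Checks that disagreed**
- **Cameras:** the two views differed by 2–4 mm in position and up to about 4 mm in height, so I used averages and confirmed by contact.
- **Held bushing:** its outline in the side view came out about 4% shorter than my model, and I found no sure cause. It still went over the spigot without resistance.
- **Lever arc:** my path ran a few mm inside the real one. Side load reached about 20 N before I corrected it.

I did not measure the short bushing, gauge pin or cup again at the end. The arm stayed clear of them, and the gauge pin looked undisturbed in the last picture.

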